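# Load the kitting carousel and present the valve block at the pointer

### The arm

A 6-joint arm with a two-finger parallel gripper is mounted at the origin on the work surface. World frame = base frame: x ahead of the robot, y to its left, z up, the work surface at z = 0. Lengths are in mm, angles in rad, forces in N, time in s.
With the tool pointing down it reaches from about 350 to 975 mm from the base axis. Payload 7.1 kg.
Tool frame: the origin (TCP) lies on the centre line of the jaws, within the pads' length; the fingertips stand 17 mm ahead of it and the grasp point (between the pads) lies 2 mm behind it (tip_extent is the distance from the TCP to the fingertips, in mm); z points along the fingers, y is the line along which they close (so a half turn about z gives the same grasp; the last joint's range is limited). The gripper opens to 88 mm and grips with 3 to 60 N. Pads are 20 mm wide; open, the fingers measure 115 mm over their backs; the gripper's body (75 mm by 178 mm) begins 61 mm behind the grasp point.
Start: joints at [-1.3, 0.423, 1.63, -0, 1.089, -0.019], TCP at [178.619, -598.916, 239.675] pointing down, gripper open.
Joint ranges: [-3, 3], [-0.9, 2.11], [0.09, 2.58], [-1.31, 4.45], [0.11, 2.69], [-2.54, 2.54]. Speed limits (rad/s): [2.39, 2.39, 3.01, 3.14, 3.14, 3.14].

### API

Orientations are given as a rotation vector (axis times angle).
In Python, from workcell import get_obs, get_image, camera_model, close_job, look_for, outline_of, pinpoint, tip_extent gives the robot as it stands.
- The arm moves only by the shell command python3 -m jog 'ROWS'. ROWS is text: rows parted by semicolons, each of 7 numbers parted by spaces: the shift along the tool's x, y, z as a fraction of full scale, then the turn, a rotation vector about the tool's x, y, z as a fraction of full scale, then the closure, from -1 (fully open) to 1 (shut). A call has 1 to 8 rows; each row is the pose to reach, as a shift and turn from the pose commanded when the call began, along the tool's axes at that moment; what a row does not reach only later rows make up. Full scale, the value 1, is 0.2 m for a shift and 30 degrees for a turn. A row lasts 1/10 s, in which the tool goes at most 50 mm and 8.59 degrees, less where a joint would pass 70% of its speed; a pose out of reach is approached as far as the arm can. A call with a number of a shift or a turn outside -1 to 1 is refused whole. A call with a gripper value outside its range is refused whole. The fingers move at their own pace and stop on an object; the grip force is fixed at half the most. Time passes only in rows, so rows that repeat a pose let the fingers close. It gives the time, the measured TCP pose, the force, the opening and the grip force at its end, in the units of the state.
- get_obs(): the state, without advancing time (a new reading comes with each control period).
- get_image(name): name is "scene" or "top"; returns the picture (400x640x3 uint8, red, green, blue); there is no depth.
- camera_model(name): a dict with "fx", "fy", "cx", "cy" (pixels), "dist_coeffs" ([k1, k2, p1, p2, k3] as OpenCV has them; the pictures are not rectified), "origin" and "orientation" of the camera in the world. Camera axes: x right, y down, z forward; pixel columns grow to the right and rows downward; lengths in mm; the calibration is good to about 2 mm. A picture is of the moment at which its call begins. camera_model takes no time and is no camera call.
- close_job(): hands the job in; it is judged then, once.
Trained networks look in the newest picture that a camera, given by its name, has taken for a name from the list of things; names that differ only in an ending like _2 or _b are one class to them, and where a whole thing is asked for, a point or a joint stands for the part that bears it (a point fixed in the world has none). Each returns a list of dicts, best first, with "confidence" (0 to 1); they miss things now and then, are a little off and sometimes report something else, mostly with a low value. They report only what shows in the picture. A call takes as long as a camera call. They do not tell look-alikes from the thing itself.
- look_for(target, camera): "xyz" ([x, y, z] in mm, in the coordinates of the camera as it stood for that picture, good to about 4 mm: the middle of the surface that is visible of it).
- outline_of(target, camera): "mask" (400x640 bool, what is visible of it).
- pinpoint(target, camera): "xyz" ([x, y, z] in mm, in the coordinates of the camera as it stood for that picture, good to about 4 mm: a listed point, or the origin of a listed thing).
The state is a dict: "t": time; "qpos": joint angles; "qvel": joint speeds; "joint_torque": joint torques, N m; "ee_pos": TCP position; "orientation": TCP orientation; "ft_force": force on the tool from outside, world axes, zero at the start; "moment": the same for the moment, N m; "width": finger opening in mm; "grasp_force": force on a finger pad.
Only numpy, scipy, OpenCV 4.12 (cv2) and the standard library are available. Lean on these libraries where they do the work, as an engineer would, in place of code of your own. Each camera call takes 0.05 s, during which the arm holds its last target. There are 200 camera calls.

### The job

Set the loose aluminium valve block into the yellow nest on the carousel, flat and square with its brass nipple pointing outward through the notch, and let go of it; place it rather than drop it. Then turn the carousel counter-clockwise (seen from above) until the nest with the block stands squarely at the red pointer, and finish while still holding the carousel there by hand, because its return spring swings it back as soon as it is let go. Leave the jar, the carton and the brass adapter where they stand.

Things in the scene. Friction and masses are not known exactly. Their poses are not given: they have to be found in the camera images.
- block: loose aluminium valve block, 60 (x) x 40 (y) x 34 (z) mm, 0.24 kg nominal, with a brass nipple (diameter 18 mm, length 18 mm, axis 10.5 mm above the underside) sticking out of its +x end. Origin at the centre of the 60 x 40 underside; z up. It lies flat on the bench.
- foot: fixed round foot of the carousel, dark steel, diameter 236 mm, 20 mm high. Origin at the centre of its underside, on the carousel's vertical turning axis and on the bench. The red pointer sticks out along its -x axis (the front, roughly towards the robot).
- pointer (a point): top of the upright red end of the pointer, 185 mm from the turning axis along the foot's -x and 45 mm above the bench; it never moves during a run. The pointer bar lies under the carousel's edge, clear of it.
- carousel: grey turntable, diameter 270, 12 thick, on the foot. Origin on its vertical axis at the disc's underside, 22 mm above the bench; x points to the middle of the yellow nest. At first it rests on a stop, nest 0.7 to 1.4 rad clockwise (from above) of the pointer, and turns only counter-clockwise, up to 2.0 rad, against a return spring (0.12 N m at the stop, 0.23 N m after 1.4 rad).
- nest (a point): centre of the nest floor, 75 mm from the turning axis, on the disc's top, 34 mm above the bench; axes as the carousel's. Pocket 64 (x, radial) x 44 mm inside, 2 mm clearance round the block; yellow walls 6 thick, 10 high; outer (+x) wall has a 22 mm notch for the nipple. A seated block has its origin here and its x along the carousel's x.
- post (a point): top centre of the carousel's steel turning post: upright, round, diameter 16 mm, black band at the top, 70 mm above the disc, top 104 mm above the bench (collar at its foot: diameter 28, 6 high). It stands 105 mm from the turning axis, 100 degrees counter-clockwise of the nest. Two blue bins, 45 mm high above the disc, are fixed 95 and 165 degrees clockwise of the nest.
- jar: bystander: jar with red cap, diameter 60 mm, 75 mm high, origin at the centre of its underside
- carton: bystander: small closed cardboard carton, 80 x 60 x 45 mm, origin at the centre of its underside
- adapter: bystander: brass and dark steel pipe adapter, diameter 38 mm, 46 mm high, origin at the centre of its underside
Not all that is in view belongs to the job. Several things look just like the block: the one meant starts farthest from the robot's base.

How it is judged:
By the outcome, as a careful person would: the job done as asked, in the order asked, and still so for the second after the job is handed in, while the arm keeps its last pose, push and grip.
It also fails if it takes over 51 s, if anything falls off the work surface, if the arm or the gripper's body presses on something with over 40 N, if the wrist force passes 120 N, or if a joint passes its speed limit or range.

## Working session

There is one attempt and no reset: what is moved stays moved. The work goes in short steps, Python scripts to look and compute and a shell command to move; the robot and the scene stay as the last step left them, time stands still between calls to the robot, and variables do not carry over. Pictures are saved under pics/ and viewed, at most 10 in all, crops included, and the job is handed in when it is done.

```bash
mkdir -p pics; cat > h.py <<'E'
import numpy as np, cv2
from scipy.spatial.transform import Rotation as R
from workcell import *
def cm(n):
    c=camera_model(n); K=np.array([[c['fx'],0,c['cx']],[0,c['fy'],c['cy']],[0,0,1.]])
    o=np.array(c['orientation'],float); M=R.from_rotvec(o).as_matrix() if o.shape==(3,) else o
    return K,np.array(c['dist_coeffs'],float),np.array(c['origin'],float),M
def w(n,p): K,d,o,M=cm(n); return M@np.array(p)+o
def px(n,P):
    K,d,o,M=cm(n); q=(np.atleast_2d(P)-o)@M
    return cv2.projectPoints(q,np.zeros(3),np.zeros(3),K,d)[0][:,0]
def atz(n,uv,z):
    K,d,o,M=cm(n); u=cv2.undistortPoints(np.array(uv,float).reshape(-1,1,2),K,d)[:,0]
    r=np.c_[u,np.ones(len(u))]@M.T; return o+r*((z-o[2])/r[:,2])[:,None]
def snap(n,f):
    im=get_image(n); cv2.imwrite('pics/'+f,im[:,:,::-1]); return im
E
python3 - <<'E'
from h import *
np.set_printoptions(precision=1,suppress=True)
a=snap('scene','s0.png');b=snap('top','t0.png')
for n in('scene','top'):
    print(n,cm(n)[2],camera_model(n)['orientation'])
    for t in('block','nest','post','pointer','carousel','foot','jar','carton','adapter'):
        for r in pinpoint(t,n):
            P=w(n,r['xyz']); print(t,P,px(n,P)[0],round(r['confidence'],2),np.linalg.norm(P[:2]).round())
print(get_obs())
E
```

```text
scene [1204.4  340.4  782.3] [-1.4 -2.1  1. ]
block [ 469.3 -181.3    7.4] [262.7 211.1] 0.9 503.0
block [ 331.7 -214.2    1.4] [276.2 182.8] 0.82 395.0
block [ 199.2 -317.2    2.5] [268.5 153.5] 0.72 375.0
block [268.2 233.3  -2.4] [423.6 209. ] 0.67 356.0
nest [552.3 141.5  31. ] [360.4 259.6] 0.64 570.0
nest [ 446.4 -380.4    2.7] [210.3 190.5] 0.28 587.0
post [460.6  37.9 103.1] [335.7 203.3] 0.71 462.0
pointer [378.  118.2  45.2] [374.7 209.1] 0.71 396.0
carousel [557.3  64.   20.8] [330.  254.5] 0.66 561.0
carousel [374.3 116.4  47.4] [374.6 207.5] 0.56 392.0
jar [514.2 411.1  -0.1] [472.4 290.7] 0.64 658.0
jar [ 690.6 -203.3    1.8] [211.  263.8] 0.6 720.0
carton [ 691.3 -202.     0.2] [211.4 264.6] 0.69 720.0
adapter [ 445.7 -383.1   -1.5] [210.  191.3] 0.57 588.0
top [ 306.6   -6.1 1015.4] [-2.1  2.1 -0.2]
block [ 194.  -323.8   -2.1] [447.9 308.1] 0.83 377.0
block [266.1 232.2  -1.4] [225.3 276.7] 0.78 353.0
block [ 468.2 -181.1   -4.5] [388.  198.7] 0.73 502.0
block [ 334.  -214.4    2.4] [402.7 250.7] 0.62 397.0
nest [546.1 144.9  35.1] [261.8 164.9] 0.96 565.0
post [462.3  37.4 101.9] [302.4 193.4] 0.57 464.0
pointer [381.1 112.3  48.7] [272.1 229.6] 0.46 397.0
pointer [ 696.7 -203.6    0.2] [395.1 114.7] 0.22 726.0
carousel [558.5  71.8  21. ] [291.1 161.8] 0.91 563.0
jar [510.3 418.1  -0.7] [158.  180.6] 0.79 660.0
jar [ 444.9 -385.     1.3] [467.5 208. ] 0.21 588.0
carton [ 695.2 -202.8   -0.8] [394.7 115.3] 0.65 724.0
adapter [ 447.3 -385.9    1.9] [467.9 207. ] 0.5 591.0
{'t': 1.0, 'qpos': array([-1.3,  0.4,  1.6,  0. ,  1.1, -0. ]), 'qvel': array([ 0., -0.,  0.,  0.,  0., -0.]), 'joint_torque': array([ -0. , -54.5, -27.4,   0.1,   0. ,  -0. ]), 'ee_pos': array([ 178.6, -598.9,  239.7]), 'orientation': array([-3.1, -0.5, -0. ]), 'ft_force': array([0.3, 0.3, 0.6]), 'moment': array([-0., -0., -0.]), 'grasp_force': 0.0, 'width': 87.82894918530441}
```

```bash
python3 - <<'E'
import cv2
t=cv2.imread('pics/t0.png');cv2.imwrite('pics/t0c.png',cv2.resize(t[150:250,340:440],None,fx=6,fy=6,interpolation=cv2.INTER_CUBIC))
E
```

```text
(no output)
```

View pics/t0.png

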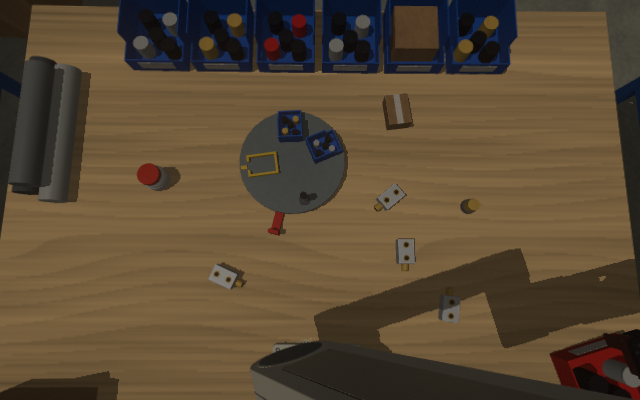

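View pics/t0c.png

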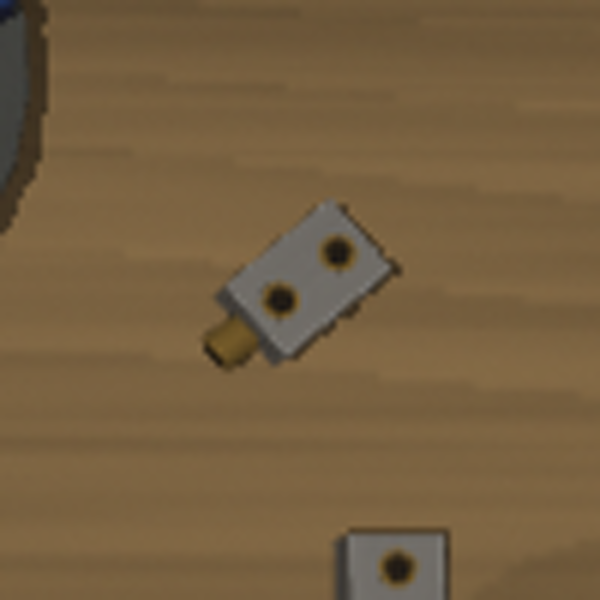

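View pics/s0.png

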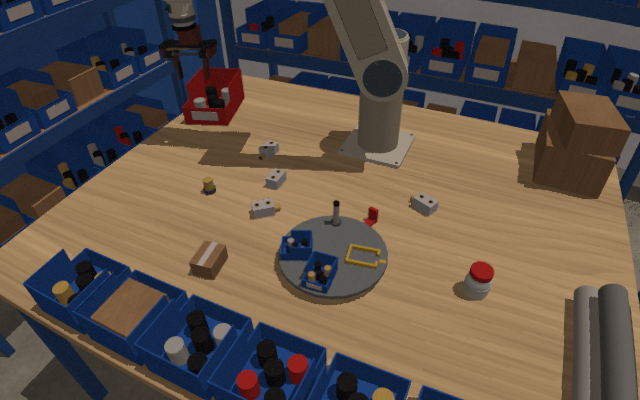

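The look-alikes in the top picture are at (388,198), (402,251), (449,308) and (225,277), plus one half hidden under the arm at about (290,349). Their distances from the base are about 503, 397, 377, 355 and under 350 mm. The one at (388,198) is farthest, so it is the block meant. The crop confirms it, with the nipple pointing lower left. The nest is at (262,164), the post at (305,197) and the pointer at (277,225). Next I'll refine these measurements.

```bash
cat > m.py <<'E'
from h import *
from scipy.optimize import least_squares
np.set_printoptions(precision=2,suppress=True)
def best(t,n,near=None):
    r=outline_of(t,n)
    if near is not None: r=[q for q in r if np.hypot(*(np.argwhere(q['mask']).mean(0)[::-1]-near))<12]
    return r[0]['mask'].astype(np.uint8) if r else None
def sil(n,pts3,shape=(400,640),s=8):
    # convex hull silhouette, antialiased
    p=cv2.convexHull(px(n,pts3).astype(np.float32))[:,0]
    return p
def fitsil(n,mask,model,x0):
    # match hull of model to mask by area-soft IoU (blurred difference)
    ys,xs=np.where(mask);y0,y1,x0_,x1=ys.min()-12,ys.max()+13,xs.min()-12,xs.max()+13
    m=mask[y0:y1,x0_:x1].astype(np.float32)
    def res(x):
        im=np.zeros((m.shape[0]*8,m.shape[1]*8),np.uint8)
        for part in model(x):
            p=cv2.convexHull(px(n,part).astype(np.float32))[:,0]
            cv2.fillPoly(im,[np.round(((p-[x0_,y0]+.5)*8-.5)*16).astype(np.int32)],255,cv2.LINE_8,4)
        s=cv2.resize(im,(m.shape[1],m.shape[0]),interpolation=cv2.INTER_AREA)/255.
        return (cv2.GaussianBlur(s,(0,0),1.5)-cv2.GaussianBlur(m,(0,0),1.5)).ravel()
    f=least_squares(res,x0,x_scale=[1,1,.02][:len(x0)],diff_step=[2e-3]*len(x0) ,loss='soft_l1',f_scale=.2)
    return f.x,f.cost
def blk(x,z=0):
    c,s=np.cos(x[2]),np.sin(x[2]);Rz=np.array([[c,-s,0],[s,c,0],[0,0,1]]);o=np.array([x[0],x[1],z])
    b=np.array([[a*30,b*20,c] for a in(-1,1) for b in(-1,1) for c in(0,34)])
    t=np.linspace(0,2*np.pi,24);n=np.array([[a,9*np.cos(q),10.5+9*np.sin(q)] for a in(30,48) for q in t])
    return [b@Rz.T+o,n@Rz.T+o]
T=np.linspace(0,2*np.pi,90)
def disc(x): return [np.array([[x[0]+135*np.cos(q),x[1]+135*np.sin(q),z] for q in T for z in(22,34)])]
E
cat > m1.py <<'E'
from m import *
for n,nb,nn in(('scene',(263,210),(360,257)),('top',(388,198),(262,164))):
    im=get_image(n)
    mb=best('block',n,nb)
    print(n,'block',None if mb is None else (mb.sum(),fitsil(n,mb,blk,[469,-181,2.6])))
    mc=best('carousel',n)
    print('disc',mc.sum(),fitsil(n,mc,disc,[558,68]) )
    h=cv2.cvtColor(im,cv2.COLOR_RGB2HSV)
    y=cv2.inRange(h,(18,120,80),(35,255,255));k=np.zeros_like(y);k[nn[1]-22:nn[1]+23,nn[0]-26:nn[0]+27]=1;y=y*k
    pts=np.argwhere(y)[:,::-1].astype(float); P=atz(n,pts,44)[:,:2]
    r=cv2.minAreaRect(P.astype(np.float32));print('yellow n',len(P),P.mean(0),r)
    rd=(cv2.inRange(h,(0,150,60),(8,255,255))|cv2.inRange(h,(172,150,60),(180,255,255)))
    pp=px(n,[380,116,30])[0].astype(int);k[:]=0;k[pp[1]-16:pp[1]+17,pp[0]-16:pp[0]+17]=1;rd=rd*k
    cv2.imwrite('pics/z_%s.png'%n,cv2.resize(np.hstack([im[pp[1]-50:pp[1]+50,pp[0]-60:pp[0]+60]])[:,:,::-1],None,fx=5,fy=5,interpolation=cv2.INTER_CUBIC)); print(pp)
    a=np.argwhere(rd)[:,::-1];print('red',a.min(0),a.max(0),a.mean(0))
    for t in('pointer','post','nest','carousel'):
        print(t,[(w(n,r['xyz']),round(r['confidence'],2)) for r in pinpoint(t,n)][:1])
E
python3 m1.py
python3 - <<'E'
import cv2,numpy as np
a=cv2.imread('pics/z_scene.png');b=cv2.imread('pics/z_top.png')
cv2.imwrite('pics/z.png',cv2.resize(np.vstack([a,b]),None,fx=.6,fy=.6))
E
```

```text
scene block (np.uint64(440), (array([ 466.57, -178.82,    2.56]), np.float64(5.375894489527335)))
disc 7262 (array([555.18,  69.63]), np.float64(22.600560923465533))
yellow n 358 [550.24 146.77] ((548.2213745117188, 153.5072479248047), (63.9495849609375, 94.11200714111328), 8.317896842956543)
[373 213]
red [365 207] [377 225] [371.73 216.14]
pointer [(array([380.64, 116.74,  45.37]), 0.65)]
post [(array([459.02,  38.25, 106.08]), 0.8)]
nest [(array([546.67, 144.37,  33.05]), 0.56)]
carousel [(array([376.75, 115.66,  45.12]), 0.6)]
top block (np.uint64(428), (array([ 469.93, -181.76,    2.25]), np.float64(2.1050833600952084)))
disc 8493 (array([559.04,  69.47]), np.float64(8.684956160750641))
yellow n 307 [545.72 153.86] ((548.0079956054688, 155.794189453125), (113.44084930419922, 105.09957885742188), 2.491159677505493)
[271 230]
red [268 214] [283 234] [275.85 223.83]
pointer [(array([380.43, 111.58,  46.  ]), 0.5)]
post [(array([459.51,  36.  , 102.71]), 0.9)]
nest [(array([544.35, 143.05,  36.05]), 0.64)]
carousel [(array([559.77,  70.65,  21.04]), 0.58)]
```

View pics/z.png

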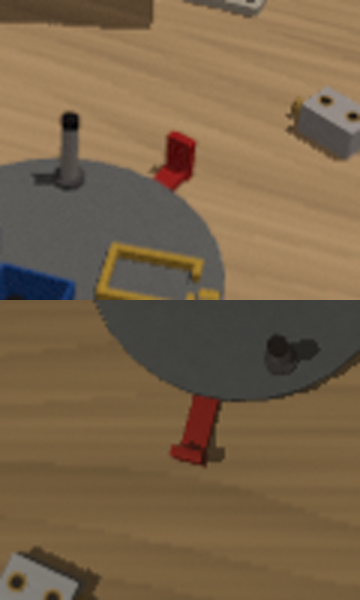

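```bash
cat > m2.py <<'E'
from m import *
def nestm(x):
    c,s=np.cos(x[2]),np.sin(x[2]);Rz=np.array([[c,-s,0],[s,c,0],[0,0,1]]);o=np.array([x[0],x[1],34])
    B=[(-38,-32,-28,28),(-38,38,22,28),(-38,38,-28,-22),(32,38,11,28),(32,38,-28,-11)]
    return [np.array([[a,b,z] for a in q[:2] for b in q[2:] for z in(0,10)])@Rz.T+o for q in B]
if __name__=='__main__':
  for n,nb,nn in(('scene',(263,208),(363,257)),('top',(390,197),(262,164))):
    im=cv2.imread('pics/%s0.png'%n[0]);h=cv2.cvtColor(im,cv2.COLOR_BGR2HSV)
    # block top face: grey, bright
    sub=np.zeros((400,640),np.uint8);sub[nb[1]-22:nb[1]+22,nb[0]-24:nb[0]+24]=1
    g=((h[:,:,1]<50)&(h[:,:,2]>75)).astype(np.uint8)*sub
    g=cv2.morphologyEx(g,cv2.MORPH_CLOSE,np.ones((5,5)))
    P=atz(n,np.argwhere(g)[:,::-1],34)[:,:2]
    print(n,'face',g.sum(),P.mean(0),cv2.minAreaRect(P.astype(np.float32)))
    s=h[nn[1]-20:nn[1]+21,nn[0]-24:nn[0]+25]
    y=((h[:,:,0]>17)&(h[:,:,0]<35)&(h[:,:,1]>110)&(h[:,:,2]>70)).astype(np.uint8)
    D=px(n,disc([557,69.5])[0]).astype(np.float32);k=np.zeros_like(y);cv2.fillConvexPoly(k,cv2.convexHull(D).astype(np.int32),1)
    k2=np.zeros_like(y);k2[nn[1]-20:nn[1]+21,nn[0]-26:nn[0]+27]=1;k*=k2
    k=cv2.erode(k,np.ones((3,3)));y*=k
    for t0 in(1.5,1.7,1.85): print('nest',y.sum(),fitsil(n,y,nestm,[546,144,t0]))
  print('ptr',atz('scene',[[373,208]],45),atz('top',[[274.3,231]],45))
E
python3 m2.py
python3 - <<'E'
from m import *
for n in('scene','top'):
    im=cv2.imread('pics/%s0.png'%n[0]); 
E
```

```text
scene face 380 [ 475.95 -171.75] ((454.7236328125, -182.118896484375), (137.88429260253906, 66.52586364746094), 21.034650802612305)
nest 374 (array([545.06, 144.02,   1.71]), np.float64(2.648037720340467))
nest 374 (array([544.92, 144.15,   1.71]), np.float64(2.6529925899643905))
nest 374 (array([545.02, 144.28,   1.75]), np.float64(2.927983815974643))
top face 300 [ 469.21 -181.39] ((469.5863037109375, -181.62210083007812), (38.427772521972656, 59.719337463378906), 40.10878372192383)
nest 283 (array([547.12, 144.51,   1.49]), np.float64(15.1336859572952))
nest 283 (array([548.61, 143.71,   1.72]), np.float64(4.526714853663717))
nest 283 (array([548.47, 144.21,   1.73]), np.float64(4.487500097620867))
ptr [[375.3  112.33  45.  ]] [[378.05 107.32  45.  ]]
```

```bash
cat > go.py <<'E'
import sys
from h import *
def plan(x,y,z,yaw,o=None):
    o=get_obs(); A=R.from_rotvec(o['orientation']).as_matrix()
    d=A.T@(np.array([x,y,z])-o['ee_pos'])/200
    # target: tool down, tool x at yaw deg or its half turn
    out=[]
    for k in(0,180):
        t=np.radians(yaw+k);c,s=np.cos(t),np.sin(t)
        B=np.array([[c,s,0],[s,-c,0],[0,0,-1.]])
        out.append(np.degrees(R.from_matrix(A.T@B).as_rotvec())/30)
    return d,out,o,np.degrees(np.arctan2(A[1,0],A[0,0]))
if __name__=='__main__':
    np.set_printoptions(precision=4,suppress=True)
    d,out,o,yw=plan(*map(float,sys.argv[1:5]))
    print('shift',d,'turn',out[0],'or',out[1],'\nq',o['qpos'],'tcp',o['ee_pos'],'yaw',yw,'w',o['width'])
E
python3 go.py 469.5 -181.6 150 129.8
```

```text
shift [ 1.9899 -1.584   0.4484] turn [ 0.     -0.     -3.7732] or [-0.     -0.      2.2268] 
q [-1.3     0.4231  1.6299  0.      1.0886 -0.019 ] tcp [ 178.6317 -598.9238  239.6726] yaw 16.60379619001566 w 87.95911383578108
```

```bash
python3 -m jog '0.99 -0.79 0 0 0 -1 -1;0.99 -0.79 0 0 0 -1 -1;0.99 -0.79 0 0 0 -1 -1;0.99 -0.79 0 0 0 -1 -1;0.99 -0.79 0 0 0 -1 -1;0.99 -0.79 0 0 0 -1 -1;0.99 -0.79 0 0 0 -1 -1;0.99 -0.79 0 0 0 -1 -1'; python3 go.py 469.5 -181.6 150 129.8
```

```text
t: 2.5
ee_pos: [323.1, -391.8, 239.9]
orientation: [2.885, 1.242, -0.0]
ft_force: [-0.8, 0.2, -0.2]
width: 87.9
grasp_force: 0.0
shift [ 1.2667 -0.1905  0.4488] turn [ 0.0005  0.0016 -2.7735] or [ 0.0016 -0.0005  3.2265] 
q [-0.9045  0.2506  1.886  -0.0004  1.0043 -0.1467] tcp [ 323.0706 -391.7652  239.8809] yaw 46.59488569044254 w 87.87662826769697
```

```bash
python3 -m jog '0.95 -0.14 0.2 0 0 -1 -1;0.95 -0.14 0.2 0 0 -1 -1;0.95 -0.14 0.2 0 0 -1 -1;0.95 -0.14 0.2 0 0 -1 -1;0.95 -0.14 0.2 0 0 -1 -1;0.95 -0.14 0.2 0 0 -1 -1;0.95 -0.14 0.2 0 0 -1 -1'; python3 go.py 469.5 -181.6 150 129.8
```

```text
t: 3.2
ee_pos: [433.0, -235.3, 199.8]
orientation: [2.468, 1.944, -0.0]
ft_force: [0.1, 0.4, 0.4]
width: 87.9
grasp_force: 0.0
shift [0.3037 0.1147 0.2489] turn [-0.      0.0009 -1.778 ] or [0.0011 0.     4.222 ] 
q [-0.5217  0.2859  1.95   -0.0004  0.9055 -0.2851] tcp [ 432.974  -235.2528  199.8028] yaw 76.45940458452269 w 87.8644746599123
```

```bash
python3 -m jog '0.304 0.115 0.25 0 0 -0.89 -1;0.304 0.115 0.25 0 0 -0.89 -1;0.304 0.115 0.25 0 0 -0.89 -1;0.304 0.115 0.25 0 0 -0.89 -1;0.304 0.115 0.25 0 0 -0.89 -1'; python3 -m jog '0 0 0 0 0 -0.89 -0.5;0 0 0 0 0 -0.89 -0.5;0 0 0 0 0 -0.89 -0.5;0 0 0 0 0 -0.89 -0.5;0 0 0 0 0 -0.89 -0.5;0 0 0 0 0 -0.89 -0.5'; python3 go.py 469.5 -181.6 31 129.8
python3 - <<'E'
from h import *
a=snap('scene','s1.png');b=snap('top','t1.png')
u=px('scene',[469,-181,60])[0].astype(int);v=px('top',[469,-181,60])[0].astype(int)
c=lambda i,p:cv2.resize(i[p[1]-50:p[1]+50,p[0]-60:p[0]+60,::-1],None,fx=5,fy=5,interpolation=cv2.INTER_CUBIC)
cv2.imwrite('pics/c1.png',cv2.resize(np.vstack([c(a,u),c(b,v)]),None,fx=.6,fy=.6))
E
```

```text
t: 3.7
ee_pos: [469.7, -181.3, 150.1]
orientation: [1.956, 2.458, 0.0]
ft_force: [1.2, 1.1, -0.1]
width: 87.8
grasp_force: 0.0
t: 4.3
ee_pos: [469.8, -180.3, 150.0]
orientation: [1.334, 2.843, 0.0]
ft_force: [-0.6, -0.3, -0.1]
width: 65.7
grasp_force: 0.0
shift [-0.0035 -0.0056  0.595 ] turn [ 0.0006  0.001  -0.0025] or [ 0.0016 -0.001   5.9975] 
q [-0.3901  0.379   1.9607  0.      0.8012 -1.0835] tcp [ 469.8433 -180.3273  149.9912] yaw 129.725104409162 w 65.65397092039662
```

View pics/c1.png

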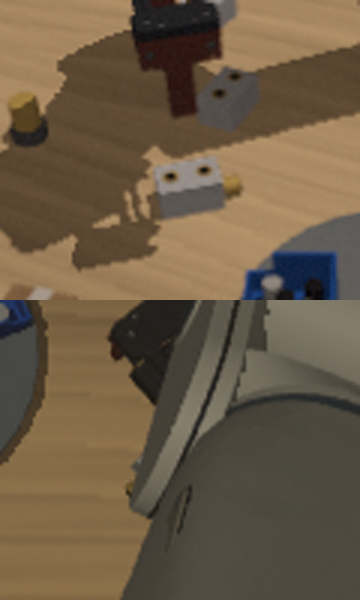

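The scene crop shows the fingers above and behind the block, because of their height; the block itself is undisturbed and clear of them. I'll descend and grasp.

```bash
python3 -m jog '-0.003 -0.005 0.25 0 0 0 -0.5;-0.003 -0.005 0.4 0 0 0 -0.5;-0.003 -0.005 0.5 0 0 0 -0.5;-0.003 -0.005 0.56 0 0 0 -0.5;-0.003 -0.005 0.595 0 0 0 -0.5;-0.003 -0.005 0.595 0 0 0 -0.5;-0.003 -0.005 0.595 0 0 0 -0.5' && python3 -m jog '0 0 0 0 0 0 -0.2;0 0 0 0 0 0 -0.05;0 0 0 0 0 0 0.1;0 0 0 0 0 0 0.3;0 0 0 0 0 0 0.5;0 0 0 0 0 0 0.5;0 0 0 0 0 0 0.5;0 0 0 0 0 0 0.5'
```

```text
t: 5.1
ee_pos: [470.0, -181.1, 31.3]
orientation: [1.327, 2.846, 0.0]
ft_force: [-0.4, 0.3, 0.5]
width: 65.6
grasp_force: 0.0
t: 5.9
ee_pos: [469.5, -181.1, 31.1]
orientation: [1.327, 2.847, -0.0]
ft_force: [-1.9, -1.2, 6.4]
width: 39.6
grasp_force: 30.0
```

```bash
python3 -m jog '0 0 -0.1 0 0 0 0.5;0 0 -0.25 0 0 0 0.5;0 0 -0.45 0 0 0 0.5;0 0 -0.6 0 0 0 0.5;0 0 -0.6 0 0 0 0.5;0 0 -0.6 0 0 0 0.5;0 0 -0.6 0 0 0 0.5' ; python3 go.py 546.7 144.1 151 98.5
python3 - <<'E'
from m import *
for n in('scene','top'):
    get_image(n)
    for t in('block',):
        print(n,[(w(n,r['xyz']),round(r['confidence'],2)) for r in pinpoint(t,n)])
E
```

```text
t: 6.6
ee_pos: [468.4, -180.4, 149.2]
orientation: [-1.327, -2.845, 0.0]
ft_force: [-0.6, -0.3, -1.7]
width: 39.4
grasp_force: 30.0
shift [ 0.9913  1.343  -0.0082] turn [-0.0035 -0.0039  1.05  ] or [ 0.0051 -0.0046 -4.95  ] 
q [-0.3914  0.3799  1.9619  0.0001  0.8025 -1.0896] tcp [ 468.3856 -180.4305  149.2102] yaw 130.00122089021485 w 39.432668703072046
scene [(array([ 330.54, -216.53,    1.2 ]), 0.66), (array([ 197.48, -314.77,    3.76]), 0.66), (array([ 469.89, -182.22,  124.4 ]), 0.62), (array([267.97, 235.84,   0.18]), 0.61)]
top []
```

```bash
python3 -m jog '0.25 0.33 0 0 0 0.25 0.5;0.5 0.67 0 0 0 0.5 0.5;0.7 0.95 0 0 0 0.8 0.5;0.7 0.95 0 0 0 0.95 0.5;0.7 0.95 0 0 0 0.95 0.5;0.7 0.95 0 0 0 0.95 0.5;0.7 0.95 0 0 0 0.95 0.5;0.7 0.95 0 0 0 0.95 0.5'; python3 go.py 546.7 144.1 110 98.5
```

```text
t: 7.6
ee_pos: [524.3, 47.8, 150.1]
orientation: [-1.987, -2.432, 0.002]
ft_force: [0.5, -0.5, -2.1]
width: 40.0
grasp_force: 30.0
shift [0.4496 0.2059 0.1999] turn [-0.0032  0.0001  0.0997] or [-0.0002 -0.0049 -5.9003] 
q [ 0.0684  0.4088  1.9093 -0.0003  0.8252 -0.1319] tcp [524.3277  47.7917 150.0518] yaw 101.49205927205942 w 40.02611361782823
```

```bash
python3 -m jog '0.25 0.12 0 0 0 0.1 0.5;0.45 0.206 0 0 0 0.1 0.5;0.45 0.206 0.08 0 0 0.1 0.5;0.45 0.206 0.2 0 0 0.1 0.5;0.45 0.206 0.2 0 0 0.1 0.5;0.45 0.206 0.2 0 0 0.1 0.5'; python3 go.py 546.7 144.1 80 98.5
cat > v.py <<'E'
from m import *
import sys
from m2 import nestm
from scipy.optimize import least_squares
o=get_obs();tag=sys.argv[1];p=o['ee_pos'];zb=float(sys.argv[2]) if len(sys.argv)>2 else p[2]-31
ims=[]
for n in('scene','top'):
    im=snap(n,n[0]+tag+'.png')
    for t in('block','nest'):
        r=[(w(n,q['xyz']),round(q['confidence'],2)) for q in pinpoint(t,n)]
        print(n,t,[q for q in r if np.hypot(*(q[0][:2]-[547,144]))<60])
    u=px(n,[p[0],p[1],44])[0].astype(int);sc=4
    c=cv2.resize(im[u[1]-42:u[1]+42,u[0]-60:u[0]+60,::-1],None,fx=5,fy=5,interpolation=cv2.INTER_CUBIC)
    ims.append(c)
cv2.imwrite('pics/c%s.png'%tag,cv2.resize(np.vstack(ims),(400,560)))
E
python3 v.py 2
```

```text
t: 8.2
ee_pos: [547.1, 143.5, 110.5]
orientation: [-2.052, -2.377, 0.002]
ft_force: [-0.9, -0.4, -2.2]
width: 40.0
grasp_force: 30.0
shift [ 0.0035 -0.0013  0.1524] turn [-0.0033  0.0004 -0.0036] or [0.0006 0.0051 5.9964] 
q [ 0.2354  0.5183  1.8405 -0.0001  0.7845  0.089 ] tcp [547.1046 143.4599 110.4803] yaw 98.39250490893134 w 39.96350678487465
scene block [(array([547.68, 142.03,  83.46]), 0.83)]
scene nest [(array([546.56, 143.12,  33.47]), 0.96)]
top block []
top nest [(array([544.29, 141.04,  34.74]), 0.79)]
```

View pics/c2.png

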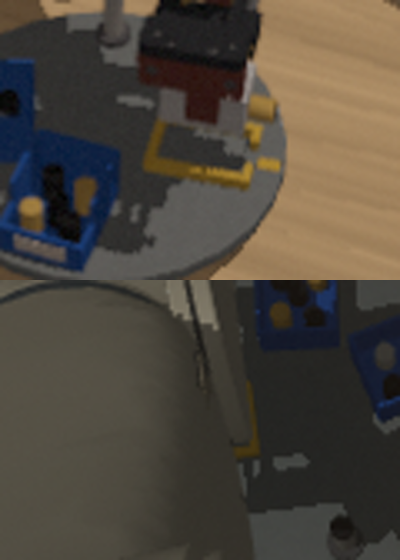

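```bash
python3 -m jog '0.003 -0.001 0.05 0 0 0 0.5;0.003 -0.001 0.1 0 0 0 0.5;0.003 -0.001 0.13 0 0 0 0.5;0.003 -0.001 0.15 0 0 0 0.5;0.003 -0.001 0.15 0 0 0 0.5;0.003 -0.001 0.15 0 0 0 0.5'
cat > ov.py <<'E'
from m import *
from m2 import nestm
import sys
tag=sys.argv[1];o=get_obs();p=o['ee_pos'];A=R.from_rotvec(o['orientation']).as_matrix();yaw=np.arctan2(A[1,0],A[0,0])
n='scene';im=snap(n,'s'+tag+'.png');u=px(n,[p[0],p[1],48])[0];x0,y0=int(u[0])-40,int(u[1])-34;s=9
c=cv2.resize(im[y0:y0+62,x0:x0+84,::-1],None,fx=s,fy=s,interpolation=cv2.INTER_CUBIC)
raw=c.copy()
def dr(P,col,close=True):
    q=(px(n,P)-[x0,y0]+.5)*s-.5
    cv2.polylines(c,[np.round(q).astype(np.int32)],close,col,1,cv2.LINE_AA)
b,nip=blk([p[0],p[1],yaw],p[2]-31)
for k in(0,1):
    dr(b[[0+k,2+k,6+k,4+k]],(255,0,255)); dr(nip[24*k:24*k+24],(255,0,255))
for q in nestm([545,144.1,1.71]): dr(q[[1,3,7,5]],(0,255,0))
cv2.imwrite('pics/o%s.png'%tag,c);print(p,yaw)
E
python3 ov.py 3
```

```text
t: 9.1
ee_pos: [547.2, 145.5, 80.5]
orientation: [-2.05, -2.38, 0.0]
ft_force: [-0.3, 0.0, -2.0]
width: 39.7
grasp_force: 30.0
[547.17 145.47  80.51] 1.719335195247985
```

View pics/o3.png

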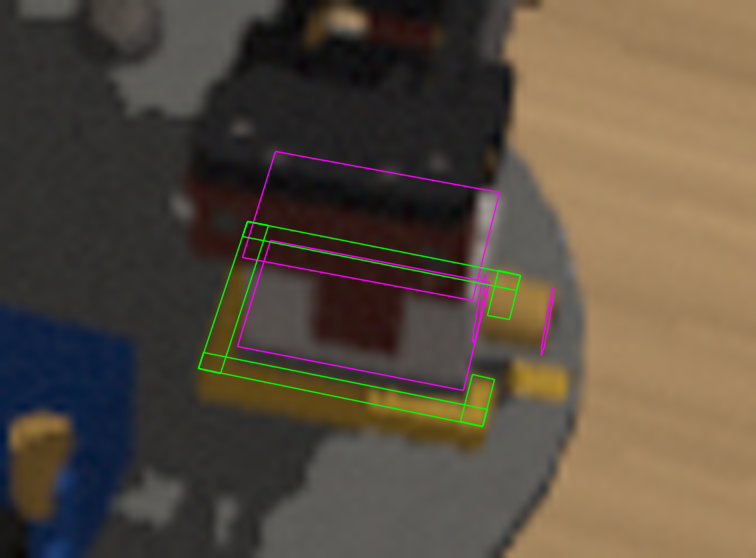

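```bash
cat > e.py <<'E'
from m import *
import sys
o=get_obs();p=o['ee_pos'];A=R.from_rotvec(o['orientation']).as_matrix();yaw=np.arctan2(A[1,0],A[0,0])
im=cv2.imread(sys.argv[1]).astype(np.float32);n='scene'
T=np.array([[np.cos(yaw),-np.sin(yaw),0],[np.sin(yaw),np.cos(yaw),0],[0,0,1]])
off=np.arange(-8,8.1,1)
def prof(base,d):
    P=np.array([p*[1,1,0]+[0,0,p[2]-31]+T@(np.array(base)+d*k) for k in off]);q=px(n,P).astype(np.float32)
    return cv2.remap(im,q[:,:1],q[:,1:],cv2.INTER_LINEAR)[:,0]
d=np.array([0,-1.,0])
print('off',off.astype(int))
for x in(-27,-22,-17,17,22,27):
    v=prof([x,-20,0],d);print('near bottom x',x,v.mean(1).astype(int))
for z in(6,10,14): 
    v=prof([48,-4,z],np.array([1.,0,0]));print('nip end R-B',(v[:,2]-v[:,0]).astype(int))
for z in(2,5):
    v=prof([-30,-20,z],np.array([1.,0,0]));print('inner end',v.mean(1).astype(int),(v[:,2]-v[:,0]).astype(int))
for z in(24,30):
    v=prof([30,-20,z],np.array([1.,0,0]));print('outer end face edge',v.mean(1).astype(int))
E
python3 e.py pics/s3.png
```

```text
off [-8 -7 -6 -5 -4 -3 -2 -1  0  1  2  3  4  5  6  7  8]
near bottom x -27 [79 78 77 75 74 69 64 60 57 53 50 50 53 55 57 59 60]
near bottom x -22 [81 80 80 78 75 72 68 62 55 48 48 51 53 54 56 58 59]
near bottom x -17 [78 78 77 76 74 71 66 59 54 51 49 47 49 52 55 57 60]
near bottom x 17 [77 76 76 74 72 69 65 59 52 49 50 51 55 68 81 94 96]
near bottom x 22 [ 77  76  75  74  73  69  65  61  57  53  50  54  68  81  92  99 105]
near bottom x 27 [ 79  78  78  76  72  69  65  60  54  49  57  70  82  92 100 107 110]
nip end R-B [55 54 52 51 50 51 50 48 45 33 17  8  7  6  6  6 10]
nip end R-B [69 70 70 71 71 72 70 67 61 39 19 10  7  5  5  6 10]
nip end R-B [81 81 82 82 83 83 82 81 69 43 20 13  7  5  5  5  5]
inner end [53 55 57 59 59 59 58 56 54 58 61 63 64 65 67 69 67] [30 46 57 68 70 68 61 48 33 23 13  7  6  5  6  8  7]
inner end [52 55 57 58 59 59 59 58 57 63 69 73 75 77 77 78 77] [26 40 53 65 68 69 64 53 41 28 16 10  8  7  8  9  9]
outer end face edge [77 77 76 77 78 78 77 81 86 89 82 76 73 69 67 68 68]
outer end face edge [62 62 62 62 65 71 76 82 88 88 87 87 88 89 90 91 91]
```

```bash
cat > n.py <<'E'
from m import *
from m2 import nestm
import sys
def nest(n,f,C,c0):
    h=cv2.cvtColor(cv2.imread(f),cv2.COLOR_BGR2HSV)
    y=((h[:,:,0]>17)&(h[:,:,0]<35)&(h[:,:,1]>110)&(h[:,:,2]>70)).astype(np.uint8)
    uv=np.argwhere(y)[:,::-1];P=atz(n,uv,38)[:,:2]
    near=np.hypot(*(P-c0[:2]).T)<62
    t=c0[2];rad=(P-np.array(c0[:2]))@[np.cos(t),np.sin(t)]
    k=near&(rad<41);m=np.zeros_like(y);m[uv[k,1],uv[k,0]]=1
    dash=near&(rad>=43); D=atz(n,uv[dash],34)[:,:2]
    return m.sum(),fitsil(n,m,nestm,c0),len(D),D.mean(0) if len(D) else None
if __name__=='__main__':
    print(nest('scene','pics/s0.png',None,[545,144.1,1.71]))
    print(nest('top','pics/t0.png',None,[548.5,144,1.72]))
E
python3 n.py
```

```text
(np.uint64(353), (array([545.  , 144.09,   1.71]), np.float64(0.25783674445118965)), 18, array([537.9 , 192.68]))
(np.uint64(257), (array([548.45, 144.  ,   1.72]), np.float64(1.2917192943692393)), 28, array([540.93, 195.28]))
```

```bash
python3 go.py 546.3 143.5 80.5 98.4; python3 go.py 546.3 143.5 65.5 98.4
```

```text
shift [-0.0092 -0.0065  0.0012] turn [ 0.0004 -0.      0.0035] or [ 0.0001  0.0006 -5.9965] 
q [ 0.2388  0.5666  1.8492 -0.      0.7256  0.0904] tcp [547.3158 145.5088  80.7372] yaw 98.50540631463028 w 39.601785291106175
shift [-0.0092 -0.0065  0.0762] turn [ 0.0004 -0.      0.0035] or [ 0.0001  0.0006 -5.9965] 
q [ 0.2388  0.5666  1.8492 -0.      0.7256  0.0904] tcp [547.3158 145.5088  80.7372] yaw 98.50540631463028 w 39.601785291106175
```

```bash
python3 -m jog '-0.009 -0.0065 0 0 0 0 0.5;-0.009 -0.0065 0 0 0 0 0.5;-0.009 -0.0065 0.01 0 0 0 0.5;-0.009 -0.0065 0.02 0 0 0 0.5;-0.009 -0.0065 0.03 0 0 0 0.5;-0.009 -0.0065 0.04 0 0 0 0.5;-0.009 -0.0065 0.04 0 0 0 0.5;-0.009 -0.0065 0.04 0 0 0 0.5'; python3 ov.py 4; python3 e.py pics/s4.png
```

```text
t: 9.95
ee_pos: [546.1, 143.5, 72.5]
orientation: [-2.051, -2.38, 0.0]
ft_force: [-0.5, -0.3, -3.0]
width: 40.2
grasp_force: 30.0
[546.1  143.47  72.54] 1.7191941311262022
off [-8 -7 -6 -5 -4 -3 -2 -1  0  1  2  3  4  5  6  7  8]
near bottom x -27 [80 80 78 75 73 70 67 65 62 61 61 61 61 62 62 63 62]
near bottom x -22 [78 78 78 77 76 74 72 70 67 64 62 62 63 63 63 62 62]
near bottom x -17 [80 78 77 76 75 74 71 67 63 60 60 60 60 60 61 62 62]
near bottom x 17 [ 77  77  77  77  81  86  91  96 100 104 106 104 101  97  87  78  68]
near bottom x 22 [ 76  77  77  77  76  76  83  90  97 101 104 107 105  98  91  84  77]
near bottom x 27 [ 78  78  78  78  79  84  90  96 101 106 111 108 103  98  90  79  68]
nip end R-B [52 51 53 55 58 62 66 64 62 52 41 37 36 33 31 27 24]
nip end R-B [68 68 69 71 71 72 71 69 64 39 17 10  7  5  6  7  7]
nip end R-B [80 81 82 83 83 84 84 84 70 44 22 15  7  6  6  6  6]
inner end [53 56 58 60 63 65 62 59 60 63 65 66 68 68 69 70 71] [29 42 56 64 65 66 64 63 54 42 32 30 27 26 25 24 23]
inner end [51 54 57 59 60 61 59 58 61 66 70 72 75 75 76 76 77] [17 33 48 59 66 71 68 65 52 35 21 17 12 11 10  9  8]
outer end face edge [78 79 78 77 77 77 78 82 88 88 81 74 71 66 66 66 66]
outer end face edge [58 57 58 60 64 68 74 82 88 87 87 87 88 89 89 91 91]
```

View pics/o4.png

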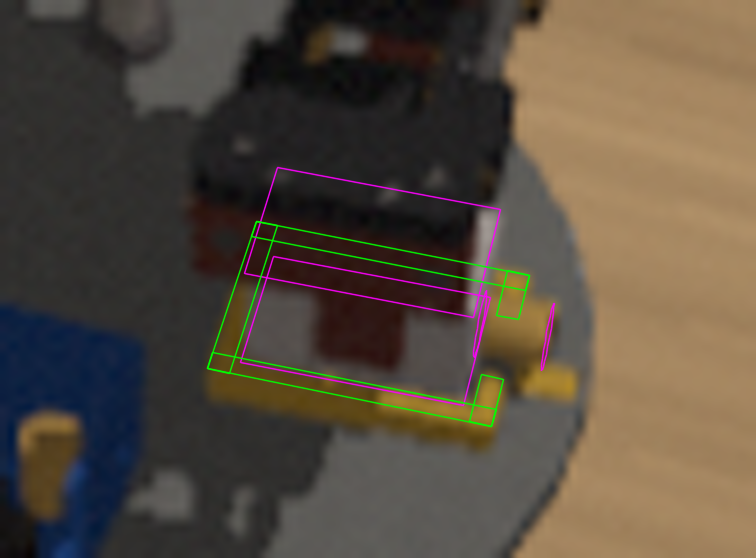

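The block's underside is now below the rim and inside the walls, with no contact force. I'll lower it the rest of the way.

```bash
python3 -m jog '0 0 0.01 0 0 0 0.5;0 0 0.02 0 0 0 0.5;0 0 0.03 0 0 0 0.5;0 0 0.034 0 0 0 0.5;0 0 0.034 0 0 0 0.5;0 0 0.034 0 0 0 0.5'
```

```text
t: 10.6
ee_pos: [546.2, 143.5, 65.9]
orientation: [-2.051, -2.38, -0.0]
ft_force: [0.9, -1.0, -3.3]
width: 39.8
grasp_force: 30.0
```

```bash
python3 -m jog '0 0 0.003 0 0 0 0.5;0 0 0.006 0 0 0 0.5;0 0 0.006 0 0 0 0.5;0 0 0.006 0 0 0 0.5'
```

```text
t: 11.0
ee_pos: [546.3, 143.5, 65.1]
orientation: [2.051, 2.38, 0.001]
ft_force: [-2.5, -0.6, 3.9]
width: 39.9
grasp_force: 30.0
```

```bash
python3 -m jog '0 0 0 0 0 0 0;0 0 0 0 0 0 -0.15;0 0 0 0 0 0 -0.3;0 0 0 0 0 0 -0.36;0 0 0 0 0 0 -0.36' && python3 -m jog '0 0 -0.05 0 0 0 -0.36;0 0 -0.15 0 0 0 -0.36;0 0 -0.3 0 0 0 -0.36;0 0 -0.45 0 0 0 -0.36;0 0 -0.45 0 0 0 -0.36;0 0 -0.45 0 0 0 -0.36'
cat > f.py <<'E'
from n import *
def top(n,tag,x0):
    im=snap(n,n[0]+tag+'.png')
    for r in outline_of('block',n):
        m=r['mask'].astype(np.uint8);c=np.argwhere(m).mean(0)[::-1]
        if np.hypot(*(c-px(n,[x0[0],x0[1],50])[0]))<20: print(n,'block',fitsil(n,m,lambda x:blk(x,34),x0))
    print('nest',nest(n,'pics/'+n[0]+tag+'.png',None,x0))
if __name__=='__main__':
    top('scene','5',[545,144.1,1.71])
    print([ (w('scene',r['xyz']),r['confidence']) for r in pinpoint('block','scene')])
E
python3 f.py; python3 go.py 459.5 38 150 98
```

```text
t: 11.5
ee_pos: [546.2, 143.5, 64.6]
orientation: [-2.051, -2.38, 0.0]
ft_force: [-0.4, -0.1, 0.7]
width: 59.6
grasp_force: 0.0
t: 12.1
ee_pos: [546.5, 143.6, 155.7]
orientation: [2.05, 2.379, 0.003]
ft_force: [-0.1, -0.5, 0.2]
width: 60.0
grasp_force: 0.0
scene block (array([545.24, 143.97,   1.71]), np.float64(7.2787391399407495))
nest (np.uint64(274), (array([544.95, 143.96,   1.71]), np.float64(17.06523986688482)), 26, array([534.71, 191.12]))
[(array([266.55, 234.55,   0.48]), 0.94), (array([548.46, 143.39,  39.64]), 0.81), (array([ 329.53, -213.92,    1.16]), 0.67), (array([ 194.93, -316.99,    4.96]), 0.67)]
shift [-0.457  -0.5023  0.0197] turn [-0.0036  0.0003  0.0169] or [-0.0005 -0.0056 -5.9831] 
q [ 0.2358  0.45    1.8251 -0.      0.8683  0.0873] tcp [545.3471 143.2654 153.744 ] yaw 98.50596656111456 w 59.68345128474149
```

```bash
python3 -m jog '-0.2 -0.22 0 0 0 0.3 -0.36;-0.4 -0.44 0 0 0 0.6 -0.36;-0.457 -0.5 0 0 0 0.9 -0.36;-0.457 -0.5 0 0 0 1 -0.36;-0.457 -0.5 0 0 0 1 -0.36;-0.457 -0.5 0 0 0 1 -0.36'; python3 -m jog '0 0 0 0 0 0.3 -0.36;0 0 0 0 0 0.6 -0.36;0 0 0 0 0 0.9 -0.36;0 0 0 0 0 1 -0.36;0 0 0 0 0 1 -0.36;0 0 0 0 0 1 -0.36'; python3 go.py 458.8 37 97 38.4
```

```text
t: 12.85
ee_pos: [460.9, 38.4, 154.2]
orientation: [-2.595, -1.771, 0.001]
ft_force: [0.5, 0.4, 0.6]
width: 59.8
grasp_force: 0.0
t: 13.45
ee_pos: [461.0, 38.7, 154.4]
orientation: [-2.964, -1.042, 0.0]
ft_force: [0.7, 0.1, 0.9]
width: 60.1
grasp_force: 0.0
shift [-0.0138 -0.0002  0.2871] turn [-0.0004  0.0005  0.0111] or [-0.0008 -0.0006 -5.9889] 
q [0.058  0.3205 2.043  0.     0.7784 0.9528] tcp [461.0016  38.6998 154.4168] yaw 38.73155279344261 w 60.05891779025168
```

```bash
python3 v.py 6 | grep -v nest; python3 - <<'E'
import sys;sys.argv=['']
from m import *
im=cv2.imread('pics/s6.png')
E
```

```text
scene block [(array([546.26, 141.96,  39.14]), 0.86)]
top block []
```

```bash
python3 -m jog '-0.014 0 0.05 0 0 0 -0.36;-0.014 0 0.15 0 0 0 -0.36;-0.014 0 0.23 0 0 0 -0.36;-0.014 0 0.27 0 0 0 -0.36;-0.014 0 0.287 0 0 0 -0.36;-0.014 0 0.287 0 0 0 -0.36' && python3 -m jog '0 0 0 0 0 0 0;0 0 0 0 0 0 0.2;0 0 0 0 0 0 0.4;0 0 0 0 0 0 0.55;0 0 0 0 0 0 0.65;0 0 0 0 0 0 0.75;0 0 0 0 0 0 0.9;0 0 0 0 0 0 0.9'
```

```text
t: 14.35
ee_pos: [458.4, 36.5, 96.9]
orientation: [-2.966, -1.036, 0.001]
ft_force: [0.2, 0.5, 0.5]
width: 60.0
grasp_force: 0.0
t: 15.15
ee_pos: [458.9, 36.3, 97.4]
orientation: [2.965, 1.036, 0.001]
ft_force: [1.1, -3.9, 0.6]
width: 15.7
grasp_force: 30.0
```

```bash
python3 - <<'E'
from m import *
ax={'scene':np.array([556.1,69.8]),'top':np.array([559.4,69.7])}
for n in('scene','top'):
    im=cv2.imread('pics/%s0.png'%n[0]);h=cv2.cvtColor(im,cv2.COLOR_BGR2HSV)
    m=((h[:,:,0]<8)|(h[:,:,0]>172))&(h[:,:,1]>150)&(h[:,:,2]>60)
    u=px(n,[380,110,30])[0].astype(int);k=np.zeros_like(m);k[u[1]-18:u[1]+19,u[0]-18:u[0]+19]=1;m&=k
    uv=np.argwhere(m)[:,::-1]
    for z in(10,18,45):
        P=atz(n,uv,z)[:,:2]-ax[n];r=np.hypot(*P.T);a=180-np.degrees(np.arctan2(P[:,1],P[:,0]))
        print(n,'z',z,[(lo,int(((r>=lo)&(r<lo+8)).sum()),round(float(((a[(r>=lo)&(r<lo+8)].min()+a[(r>=lo)&(r<lo+8)].max())/2)),2),round(float(np.ptp(a[(r>=lo)&(r<lo+8)])),1)) for lo in range(128,220,8) if ((r>=lo)&(r<lo+8)).sum()>2])
    v=h[u[1]-14:u[1]+16,u[0]-12:u[0]+16,2]
    print(n,u-[12,14]);[print(''.join('%4d'%(q if mm else 0) for q,mm in zip(r,s))) for r,s in zip(v,m[u[1]-14:u[1]+16,u[0]-12:u[0]+16])]
E
```

```text
scene z 10 [(152, 9, 14.57, 7.0), (160, 19, 13.79, 8.3), (168, 20, 14.07, 8.7), (176, 17, 14.06, 8.5), (184, 20, 13.47, 8.1), (192, 20, 12.14, 7.8), (200, 19, 10.93, 7.6), (208, 19, 9.79, 7.3), (216, 18, 8.95, 6.6)]
scene z 18 [(144, 8, 15.85, 6.6), (152, 19, 15.46, 8.8), (160, 19, 15.31, 8.4), (168, 19, 15.6, 8.9), (176, 20, 14.84, 8.4), (184, 20, 13.39, 8.0), (192, 19, 12.1, 7.8), (200, 20, 10.89, 7.6), (208, 17, 10.0, 6.8)]
scene z 45 [(128, 20, 22.16, 10.3), (136, 20, 21.57, 9.7), (144, 21, 22.03, 9.3), (152, 21, 20.04, 10.4), (160, 22, 18.14, 9.8), (168, 23, 16.18, 10.1), (176, 19, 14.62, 8.3), (184, 9, 13.89, 6.7)]
scene [359 198]
   0   0   0   0   0   0   0   0   0   0   0   0   0   0   0   0   0   0   0   0   0   0   0   0   0   0   0   0
   0   0   0   0   0   0   0   0   0   0   0   0   0   0   0   0   0   0   0   0   0   0   0   0   0   0   0   0
   0   0   0   0   0   0   0   0   0   0   0   0   0   0   0   0   0   0   0   0   0   0   0   0   0   0   0   0
   0   0   0   0   0   0   0   0   0   0   0   0   0   0   0   0   0   0   0   0   0   0   0   0   0   0   0   0
   
[... 6191 characters left out ...]
 0   0   0   0   0   0
   0   0   0   0   0   0   0   0   0   0   0   0   0   0   0   0   0   0   0   0   0   0   0   0   0   0   0   0
   0   0   0   0   0   0   0   0   0   0   0   0   0   0   0   0   0   0   0   0   0   0   0   0   0   0   0   0
   0   0   0   0   0   0   0   0   0   0   0   0   0   0   0   0   0   0   0   0   0   0   0   0   0   0   0   0
   0   0   0   0   0   0   0   0   0   0   0   0   0   0   0   0   0   0   0   0   0   0   0   0   0   0   0   0
   0   0   0   0   0   0   0   0   0   0   0   0   0   0   0   0   0   0   0   0   0   0   0   0   0   0   0   0
   0   0   0   0   0   0   0   0   0   0   0   0   0   0   0   0   0   0   0   0   0   0   0   0   0   0   0   0
```

```bash
cat > arc.py <<'E'
from h import *
import sys
np.set_printoptions(precision=4,suppress=True)
o=get_obs();A=R.from_rotvec(o['orientation']).as_matrix();C=np.array([557.4,69.5]);p=o['ee_pos']
d=p[:2]-C;print('angle',np.degrees(np.arctan2(d[1],d[0]))%360,'r',np.hypot(*d),'z',p[2],'yaw',np.degrees(np.arctan2(A[1,0],A[0,0])),o['ft_force'],o['qpos'])
a0=np.arctan2(d[1],d[0])
for q in map(float,sys.argv[1:]):
    a=a0+np.radians(q);t=np.append(C+104.2*np.array([np.cos(a),np.sin(a)]),97);print(q,A.T@(t-p)/200,'turn',-q/30)
E
python3 arc.py 2 5 8 11 14 17 20 23
```

```text
angle 198.61192145210225 r 103.94896473634869 z 97.40081284810479 yaw 38.51150412874448 [ 1.0783 -3.8933  0.6193] [ 0.0533  0.4257  2.0758 -0.0005  0.6395  0.9524]
2.0 [-0.0071  0.0168  0.002 ] turn -0.06666666666666667
5.0 [-0.0148  0.0429  0.002 ] turn -0.16666666666666666
8.0 [-0.0211  0.0695  0.002 ] turn -0.26666666666666666
11.0 [-0.026   0.0963  0.0021] turn -0.36666666666666664
14.0 [-0.0295  0.1234  0.0021] turn -0.4666666666666667
17.0 [-0.0316  0.1506  0.0021] turn -0.5666666666666667
20.0 [-0.0323  0.1778  0.0021] turn -0.6666666666666666
23.0 [-0.0315  0.2051  0.0021] turn -0.7666666666666667
```

```bash
python3 -m jog '-0.007 0.017 0 0 0 -0.067 0.9;-0.015 0.043 0 0 0 -0.167 0.9;-0.021 0.07 0 0 0 -0.267 0.9;-0.026 0.096 0 0 0 -0.367 0.9;-0.03 0.123 0 0 0 -0.467 0.9;-0.032 0.151 0 0 0 -0.567 0.9;-0.032 0.178 0 0 0 -0.667 0.9;-0.032 0.178 0 0 0 -0.667 0.9'; python3 arc.py 3 6 9 12 15 18 21 24
```

```text
t: 15.95
ee_pos: [475.9, 4.6, 97.4]
orientation: [-2.741, -1.535, -0.0]
ft_force: [-0.7, 1.5, 4.1]
width: 15.0
grasp_force: 30.0
angle 218.52232771756485 r 104.23333807275661 z 97.39833724608685 yaw 58.50343549456168 [-0.6743  1.4583  4.0986] [-0.0155  0.4422  2.0424  0.0004  0.6571  0.5338]
3.0 [-0.0085  0.0259  0.002 ] turn -0.1
6.0 [-0.0158  0.0522  0.002 ] turn -0.2
9.0 [-0.0217  0.0788  0.002 ] turn -0.3
12.0 [-0.0262  0.1057  0.002 ] turn -0.4
15.0 [-0.0292  0.1329  0.002 ] turn -0.5
18.0 [-0.0309  0.1601  0.0019] turn -0.6
21.0 [-0.0311  0.1874  0.0019] turn -0.7
24.0 [-0.0299  0.2146  0.0019] turn -0.8
```

```bash
python3 -m jog '-0.008 0.026 0 0 0 -0.1 0.9;-0.016 0.052 0 0 0 -0.2 0.9;-0.022 0.079 0 0 0 -0.3 0.9;-0.026 0.106 0 0 0 -0.4 0.9;-0.029 0.133 0 0 0 -0.5 0.9;-0.031 0.16 0 0 0 -0.6 0.9;-0.031 0.187 0 0 0 -0.7 0.9;-0.03 0.215 0 0 0 -0.8 0.9'; python3 arc.py 3 6 9 12 15 18 21 23
```

```text
t: 16.75
ee_pos: [508.5, -22.9, 97.4]
orientation: [-2.36, -2.071, 0.002]
ft_force: [-3.3, -0.9, 5.3]
width: 15.4
grasp_force: 30.0
angle 242.09862437675264 r 104.50734310260738 z 97.38600058451468 yaw 82.54044341997472 [-3.277  -0.9463  5.2521] [-0.0683  0.4778  1.9702 -0.0001  0.6953  0.062 ]
3.0 [-0.0074  0.0263  0.0019] turn -0.1
6.0 [-0.0149  0.0526  0.0018] turn -0.2
9.0 [-0.021   0.0791  0.0018] turn -0.3
12.0 [-0.0257  0.106   0.0018] turn -0.4
15.0 [-0.029   0.1331  0.0017] turn -0.5
18.0 [-0.0309  0.1603  0.0017] turn -0.6
21.0 [-0.0313  0.1876  0.0016] turn -0.7
23.0 [-0.0308  0.2058  0.0016] turn -0.7666666666666667
```

```bash
python3 -m jog '-0.008 0.026 0 0 0 -0.1 0.9;-0.015 0.053 0 0 0 -0.2 0.9;-0.021 0.079 0 0 0 -0.3 0.9;-0.026 0.106 0 0 0 -0.4 0.9;-0.029 0.133 0 0 0 -0.5 0.9;-0.031 0.16 0 0 0 -0.6 0.9;-0.031 0.188 0 0 0 -0.7 0.9;-0.031 0.188 0 0 0 -0.7 0.9'; python3 arc.py 1 2 3 4 5 
cat > g.py <<'E'
from n import *
import sys
tag=sys.argv[1];ax={'scene':np.array([556.1,69.8]),'top':np.array([559.4,69.7])}
th=np.radians(float(sys.argv[2]))
for n in('scene','top'):
    im=snap(n,n[0]+tag+'.png');x0=list(ax[n]+75*np.array([np.cos(th),np.sin(th)]))+[th]
    m,f,k,D=nest(n,'pics/'+n[0]+tag+'.png',None,x0)
    print(n,'nest fit',f,'polar',np.degrees(np.arctan2(*(f[0][:2]-ax[n])[::-1])),np.degrees(f[0][2]),'dash',k,None if D is None else np.degrees(np.arctan2(*(D-ax[n])[::-1])))
    for r in outline_of('block',n):
        mm=r['mask'].astype(np.uint8);c=np.argwhere(mm).mean(0)[::-1]
        if np.hypot(*(c-px(n,[x0[0],x0[1],50])[0]))<20:
            q=fitsil(n,mm,lambda x:blk(x,34),x0);print(n,'block',q,'polar',np.degrees(np.arctan2(*(q[0][:2]-ax[n])[::-1])),np.degrees(q[0][2]))
    for t in('nest','pointer','block'):
        for r in pinpoint(t,n)[:2]:
            P=w(n,r['xyz']); print(n,t,P,np.degrees(np.arctan2(*(P[:2]-ax[n])[::-1])))
E
python3 g.py 7 163.5
```

```text
t: 17.55
ee_pos: [545.7, -34.5, 97.4]
orientation: [1.944, 2.467, -0.002]
ft_force: [-2.8, -5.0, 6.2]
width: 15.1
grasp_force: 30.0
angle 263.5897734692459 r 104.64382836026753 z 97.38618282074691 yaw 103.52726866156642 [-2.7582 -4.9662  6.2295] [-0.0844  0.5182  1.8878 -0.0014  0.736  -0.3194]
1.0 [-0.0009  0.0093  0.0019] turn -0.03333333333333333
2.0 [-0.0038  0.018   0.0019] turn -0.06666666666666667
3.0 [-0.0065  0.0266  0.0019] turn -0.1
4.0 [-0.0091  0.0354  0.0019] turn -0.13333333333333333
5.0 [-0.0115  0.0441  0.0019] turn -0.16666666666666666
scene nest fit (array([484.47,  91.18,   2.85]), np.float64(13.248751121105897)) polar 163.38008343822122 163.15483589289573 dash 5 170.4180045431299
scene block (array([482.95,  90.75,   2.89]), np.float64(2.36333015924984)) polar 164.01853334515675 165.4417162996695
scene nest [491.56  89.4   33.86] 163.11053298942062
scene pointer [380.17 118.37  43.84] 164.56633648047514
scene block [272.   234.13  -0.66] 149.9545070730257
scene block [ 330.97 -216.78    1.18] -128.1528535957183Traceback (most recent call last):
  File "g.py", lin
[... 241 characters left out ...]
^^^^^^^^^
  File "h.py", line 13, in atz
    K,d,o,M=cm(n); u=cv2.undistortPoints(np.array(uv,float).reshape(-1,1,2),K,d)[:,0]
                     ~~~~~~~~~~~~~~~~~~~^^^^^^^^^^^^^^^^^^^^^^^^^^^^^^^^^^^^^^^^
cv2.error: OpenCV(4.12.0) /io/opencv/modules/calib3d/src/undistort.dispatch.cpp:347: error: (-215:Assertion failed) CV_IS_MAT(_src) && CV_IS_MAT(_dst) && (_src->rows == 1 || _src->cols == 1) && (_dst->rows == 1 || _dst->cols == 1) && _src->cols + _src->rows - 1 == _dst->rows + _dst->cols - 1 && (CV_MAT_TYPE(_src->type) == CV_32FC2 || CV_MAT_TYPE(_src->type) == CV_64FC2) && (CV_MAT_TYPE(_dst->type) == CV_32FC2 || CV_MAT_TYPE(_dst->type) == CV_64FC2) in function 'cvUndistortPointsInternal'
```

```bash
python3 -m jog '-0.002 0.009 0 0 0 -0.033 0.9;-0.004 0.018 0 0 0 -0.067 0.9;-0.006 0.027 0 0 0 -0.1 0.9;-0.006 0.028 0 0 0 -0.107 0.9;-0.006 0.028 0 0 0 -0.107 0.9;-0.006 0.028 0 0 0 -0.107 0.9'; python3 arc.py 1
sed -i "s/for n in('scene','top')/for n in('scene',)/" g.py; python3 g.py 8 166.8
python3 - <<'E'
from h import *
ax={'scene':np.array([556.1,69.8]),'top':np.array([559.4,69.7])}
# plate top-face centres by corners read from the value tables
for n,uv in(('scene',[[373.2,208.6],[373.2,209.2],[372.7,209]]),('top',[[272.2,231],[272.6,231.2],[273,231.2]])):
    for P in atz(n,uv,45): d=P[:2]-ax[n];print(n,P,np.hypot(*d),np.degrees(np.arctan2(d[1],d[0])))
im=cv2.imread('pics/s8.png');u=px('scene',[450,95,45])[0].astype(int)
cv2.imwrite('pics/o8.png',cv2.resize(im[u[1]-42:u[1]+48,u[0]-60:u[0]+50],None,fx=6,fy=6,interpolation=cv2.INTER_CUBIC)); print(u)
E
```

```text
t: 18.45
ee_pos: [550.9, -34.9, 97.4]
orientation: [1.876, 2.52, -0.003]
ft_force: [-2.7, -8.8, 4.5]
width: 15.5
grasp_force: 30.0
angle 266.435191368569 r 104.60000202119127 z 97.41904015396665 yaw 106.66112061929547 [-2.6782 -8.8066  4.4569] [-0.0839  0.5239  1.8761 -0.0027  0.7424 -0.3727]
1.0 [-0.0012  0.0093  0.0021] turn -0.03333333333333333
scene nest fit (array([483.71,  87.3 ,   2.93]), np.float64(12.775675964335766)) polar 166.4092254021337 167.9316879165798 dash 8 169.0430988270206
scene block (array([482.19,  86.7 ,   2.94]), np.float64(6.2576782865557075)) polar 167.11757664129408 168.45381045362808
scene nest [486.06  86.96  35.84] 166.2313453398251
scene pointer [377.66 116.81  43.58] 165.24170272880914
scene block [487.22  85.32  38.03] 167.30403464772064
scene block [269.38 235.02  -2.01] 150.04709298532416
scene [377.44087533 113.6227559   45.        ] 183.95520313734852 166.2181890620564
scene [379.78504294 114.41755948  45.        ] 181.87273214543674 165.7990787327937
scene [379.53959918 112.9129532   45.        ] 181.7479074789103 166.2778967384876
top [378.01535996 112.44685244  45.        ] 186.3536450847868 166.73909476077839
top [377.53490379 111.45627148  45.        ] 186.59715813954907 167.06899064914418
top [377.54239455 110.48000494  45.        ] 186.37381110192263 167.3609931661269
[357 223]
```

View pics/o8.png

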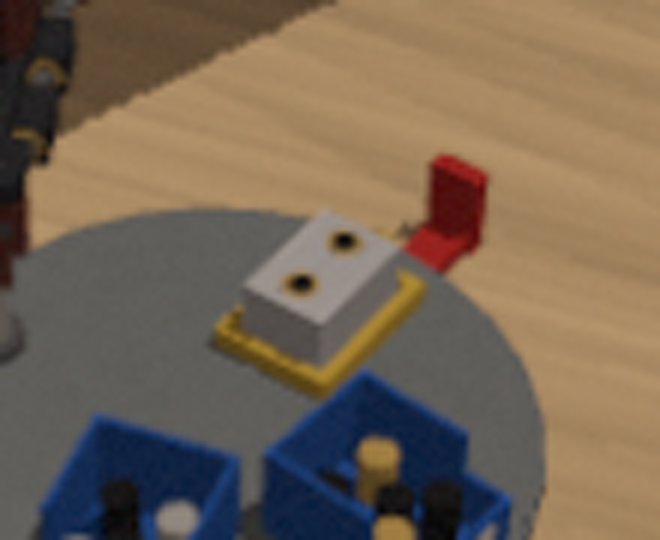

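The picture shows the block seated flat in the yellow nest at about (330,285) in the crop. Its nipple points at the red pointer at about (455,200), and the post is still gripped at left. I'll nudge it by 0.3°, let it settle and hand in.

```bash
python3 -m jog '0 0.001 0 0 0 -0.003 0.9;0 0.002 0 0 0 -0.007 0.9;0 0.003 0 0 0 -0.01 0.9;0 0.003 0 0 0 -0.01 0.9;0 0.003 0 0 0 -0.01 0.9;0 0.003 0 0 0 -0.01 0.9;0 0.003 0 0 0 -0.01 0.9;0 0.003 0 0 0 -0.01 0.9' && python3 arc.py && python3 g.py 9 166.7 | head -3 && python3 -c "
from workcell import *
print(close_job())"
```

```text
t: 19.5
ee_pos: [551.4, -34.9, 97.4]
orientation: [1.869, 2.525, -0.003]
ft_force: [-2.6, -10.7, 5.0]
width: 15.2
grasp_force: 30.0
angle 266.7094732138901 r 104.59730406805622 z 97.39046313754399 yaw 106.96897469739372 [ -2.6259 -10.7175   5.0144] [-0.0837  0.5246  1.8749 -0.0031  0.743  -0.3776]
scene nest fit (array([483.77,  87.41,   2.93]), np.float64(12.57527138649495)) polar 166.3194983746252 167.651717030999 dash 7 168.58076775998632
scene block (array([483.11,  87.04,   2.91]), np.float64(1.788642235988423)) polar 166.70999355886752 166.68944803057389
scene nest [487.39  85.44  32.69] 167.17678437445718
the job is handed in; nothing more can be done
None
```

The block is seated flat in the nest with its nipple outward, and I handed the job in with the gripper still holding the carousel by its post; the nest measured at 166.3–166.7° against a pointer estimate of about 166.6° (±0.5°).

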